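# Hang the framing mallet in its ring stand

### The arm

A 6-joint arm with a two-finger parallel gripper is mounted at the origin on the work surface. World frame = base frame: x ahead of the robot, y to its left, z up, the work surface at z = 0. Lengths are in m, angles in degrees, forces in N, time in s.
With the tool pointing down it reaches from about 0.4 to 0.825 m from the base axis. Payload 7 kg.
Tool frame: the origin (TCP) lies at the very end of the fingers, on their centre line; the grasp point (between the pads) lies 19 mm behind it (r.grasp_offset is the z of the grasp point in the tool frame, in m); z points along the fingers, y is the direction in which the jaws open and shut (so a half turn about z gives the same grasp; the last joint's range is limited). The gripper opens to 88 mm and grips with 3 to 60 N. Pads are 19 mm wide; open, the fingers measure 130 mm over their backs; the gripper's body (78 mm by 193 mm) begins 47 mm behind the grasp point.
Start: joints at [88.7, 20.546, 0.682, 0, -70.136, -16.507], TCP at [0.206, 0.643, 0.227] pointing down, gripper open.
Joint ranges: [-176.03, 176.03], [-82.01, 121.73], [-58.28, 71.71], [-173.87, 95.51], [-174.79, -0.11], [-173.66, 173.66]. Speed limits (degrees/s): [136.94, 136.94, 172.46, 180, 180, 180].

### API

Orientations are given as [roll, pitch, yaw] about the fixed x, y, z axes, in that order (R = Rz(yaw) Ry(pitch) Rx(roll)).
In Python, from plant import r, capture, calibration, order gives the robot as it stands.
- The arm moves only by the tool servo_tool, never from a script. Its arguments are lists of equal length, an entry for each row: "grip": the closure, from -1 (fully open) to 1 (shut), so that 0 is half open; "translation": the shift along the tool's x, y, z in m, a list of three; "turn": the turn about the tool's z in rad. A call has 1 to 10 rows; each row is the pose to reach, as a shift and turn from the pose commanded when the call began, along the tool's axes at that moment; what a row does not reach only later rows make up. A row lasts 1/12 s, in which the tool goes at most 41.7 mm and 7.16 degrees, less where a joint would pass 70% of its speed; a pose out of reach is approached as far as the arm can. A call with a gripper value outside its range is refused whole. The fingers move at their own pace and stop on an object; "newtons" is the grip in N (left out, the last holds). Time passes only in rows, so rows that repeat a pose let the fingers close. It gives the time, the measured TCP pose, the force and the opening at its end, in the units of the state.
- r.get_state(): the state, without advancing time (a new reading comes with each control period).
- capture(name): name is "scene" or "top" or "wrist"; returns (picture, depth): 480x640x3 uint8, blue, green, red; 480x640 float32, m along the optical axis (not along the pixel's ray), 0 where there is no reading.
- calibration(name): a dict with "fx", "fy", "cx", "cy" (pixels), "view" (4x4, takes a point from world to camera coordinates). Camera axes: x right, y up, looking along -z (the intrinsics and any distortion apply to the point x, -y, -z); pixel columns grow to the right and rows downward; lengths in m; the calibration is good to about 2 mm. A picture is of the moment at which its call begins: read the wrist's pose just before it. calibration takes no time and is no camera call; for the wrist camera it gives the pose at the moment of the call.
- order.close_job(): hands the job in, once; it reports no verdict.
The state is a dict: "time_s": time; "joints": joint angles; "qd": joint speeds; "joint_torque": joint torques, N m; "tcp_pos": TCP position; "eef_rot": TCP orientation; "contact_force": force on the tool from outside, world axes, zero at the start; "moment": the same for the moment, N m; "gripper_width": finger opening in m.
Only numpy, scipy, OpenCV 4.12 (cv2) and the standard library are available. Lean on these libraries where they do the work, as an engineer would, in place of code of your own. Each camera call takes 0.05 s, during which the arm holds its last target.

### The job

The display case is closed, so put the wooden mallet away: take it off the sloping easel and hang it in the empty ring stand, handle down through the ring, with its head resting squarely on the ring. Leave the yellow-knobbed awl in the other ring stand, and the bowl and the vase, where they are.

Things in the scene. Friction and masses are not known exactly. Their poses are not given: they have to be found in the camera images.
- mallet_head (a point): Centre of the wooden mallet's head (mallet 0.15 to 0.31 kg, loose), a dark block 40 (x) x 90 (y) x 45 mm (z, half-way up here). Axes: z along the handle from its foot to the head (up when hung), y the head's long way, x its 40 mm way, best gripped across. At the start it leans 32 degrees from upright on the easel, head up and nearer the robot, +x facing up and outward. Lifts straight up and off.
- mallet_seat (a point): Centre of the flat underside of the mallet's head, 22.5 mm from mallet_head along mallet -z; same axes. The round pale handle begins here: 22 mm in diameter, 120 mm long, narrowing to 14 mm over its last 10 mm.
- mallet_foot (a point): End of the mallet's handle, 120 mm below mallet_seat along mallet -z. At the start it stands on the easel's toe block.
- easel: Fixed black plastic easel; origin under its base (160 x 110 x 10 mm, x from -70 to +90), z up. Two leaning prongs 14 mm wide, at y = +-36 mm, carry both ends of the back (-x face) of the mallet's head, up to 30 mm above its underside; the 58 mm gap between them is open for a finger. Crossbar and toe block hold the handle's foot. The head's centre rests at (-22, 0, 156) mm, mallet y along easel y.
- stand_a_ring (a point): Centre of the EMPTY ring of a fixed ring stand, level with the ring's flat top, 140 mm above the table; z up. Dark steel ring, 36 mm inner and 54 mm outer diameter, 12 mm thick, open through. An arm and a 12 mm post, no higher than the ring, carry it on its +x side, 62 mm from the centre. Wooden foot plate 130 x 100 x 12 mm; a hung mallet's foot ends 20 mm above the table.
- stand_b_ring (a point): The same point of the OTHER, identical ring stand, which holds the awl.
- awl_knob (a point): Middle of the yellow knob (54 mm wide, 24 mm high) of the awl that already hangs in stand_b; the knob's top is 164 mm above the table. Loose; to be left there.
- bowl_mid (a point): Centre, half-way up, of a loose terracotta bowl, 100 mm wide, 45 mm high. To be left alone.
- vase_mid (a point): Centre, half-way up, of a loose white vase, 84 mm wide, 108 mm high. To be left alone.
Things that resemble listed ones, but are neither listed nor needed, are in the scene too. Leave any blue or green look-alike of the part that bears stand_a_ring alone.

How it is judged:
By the outcome, as a careful person would: the job done as asked, in the order asked, and still so for the second after the job is handed in, with the robot touching nothing.
It also fails if it takes over 51 s, if anything falls off the work surface, if the arm or the gripper's body presses on something with over 40 N, if the wrist force passes 120 N, or if a joint passes its speed limit or range.

## Working session

There is one attempt and no reset: what is moved stays moved. The work goes in short steps, Python scripts to look and compute and a tool call to move; the robot and the scene stay as the last step left them, time stands still between calls to the robot, and variables do not carry over. Pictures are saved under pics/ and viewed, and the job is handed in when it is done.

Besides the shell and the picture viewer there is one more tool, called after ">>>" by a JSON object that holds its "name" and its "arguments". servo_tool: Moves the arm, as the interface text tells. Its arguments: {"type":"object","properties":{"grip":{"type":"array","items":{"type":"number"}},"translation":{"type":"array","items":{"type":"array","items":{"type":"number"}}},"turn":{"type":"array","items":{"type":"number"}},"newtons":{"type":"number"}},"required":["grip","translation","turn"]}

```bash
mkdir -p pics; ls
python3 - <<'E'
from plant import r,capture,calibration,order
import cv2,numpy as np
for n in("scene","top","wrist"):
    p,d=capture(n);cv2.imwrite(f"pics/{n}0.png",p);np.save(f"pics/{n}0.npy",d)
    c=calibration(n);print(n,{k:(np.round(v,4).tolist()) for k,v in c.items()})
print(r.get_state(),r.grasp_offset)
E
```

```text
pics
scene {'fx': 537.6834, 'fy': 537.6834, 'cx': 323.5219, 'cy': 246.0089, 'view': [[0.0267, 0.9996, -0.0008, -0.0239], [-0.6083, 0.0169, 0.7935, 0.2722], [0.7933, -0.0207, 0.6085, -1.4704], [0.0, 0.0, 0.0, 1.0]]}
top {'fx': 534.1135, 'fy': 534.1135, 'cx': 312.3666, 'cy': 235.6804, 'view': [[-0.0266, -0.9996, 0.0034, 0.0231], [0.9961, -0.0262, 0.0847, -0.607], [-0.0846, 0.0057, 0.9964, -1.1354], [0.0, 0.0, 0.0, 1.0]]}
wrist {'fx': 384.1337, 'fy': 384.1337, 'cx': 323.9544, 'cy': 239.8347, 'view': [[-0.3054, -0.9522, 0.0009, 0.6734], [0.9238, -0.2966, -0.2422, 0.0297], [0.2309, -0.0731, 0.9702, -0.3887], [0.0, 0.0, 0.0, 1.0]]}
{'time_s': 0.15, 'joints': array([ 8.86984929e+01,  2.05815478e+01,  6.46760376e-01, -1.27542257e-02,
       -7.01339540e+01, -1.65065199e+01]), 'qd': array([-0.11215321, -0.1185474 ,  0.12919491,  0.09205918, -0.02030034,
        0.01493341]), 'joint_torque': array([-3.27643225e-03, -5.83269954e+01,  2.93291849e+01,  7.00123921e+00,
        8.76434846e-03, -1.04472210e-04]), 'tcp_pos': array([0.20636348, 0.64231859, 0.2258561 ]), 'eef_rot': array([ 1.79930685e+02, -8.03536904e-03, -1.78123635e+01]), 'contact_force': array([ 0.0902705 , -0.19506405,  0.38499908]), 'moment': array([-0.03451231, -0.01792981,  0.02588076]), 'gripper_width': 0.08771843907913832} -0.0188
```

View pics/scene0.png

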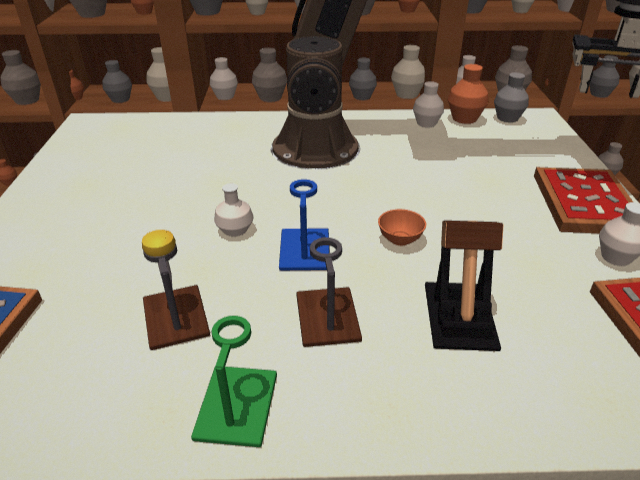

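View pics/top0.png

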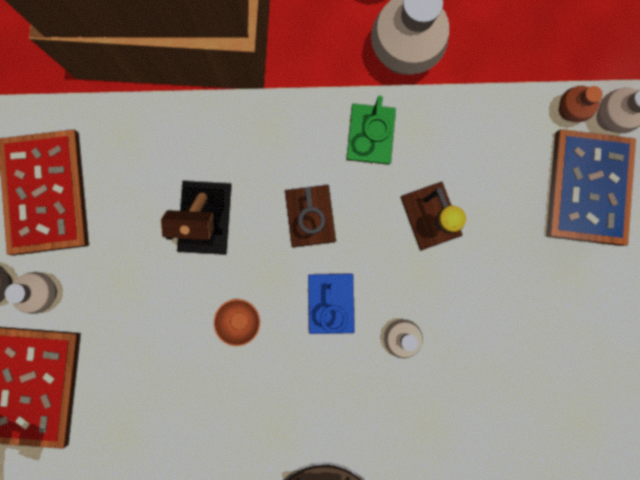

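View pics/wrist0.png

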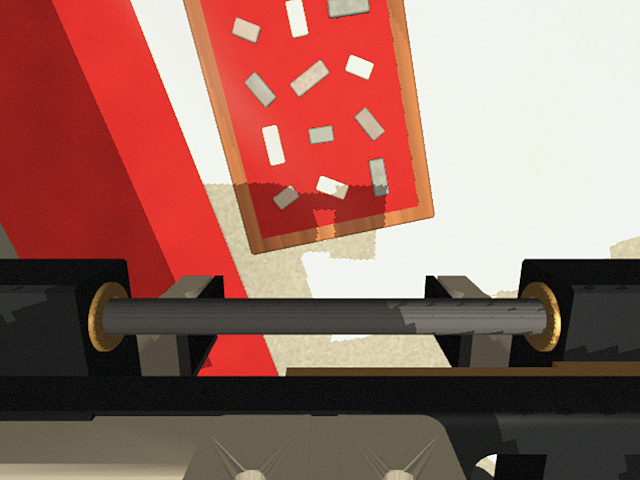

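The scene view shows the mallet on the easel with its head at (472,235). The empty dark ring is at (326,249) in scene and (312,217) in top. Things that could be mistaken for that ring, in the top view:
- blue stand, about (330,317): excluded by colour
- green stand, about (376,125): excluded by colour
- awl stand, (452,218): occupied

So stand_a is the dark ring with the wooden foot at top (312,217). I'll measure it and check close crops.

```bash
cat > h.py <<'E'
from plant import r,capture,calibration,order
import cv2,numpy as np
def ray(c,u,v):
    V=np.array(c["view"]);R=V[:3,:3];o=-R.T@V[:3,3]
    d=R.T@np.array([(u-c["cx"])/c["fx"],-(v-c["cy"])/c["fy"],-1.]);return o,d
def onz(c,u,v,z):
    o,d=ray(c,u,v);return o+d*(z-o[2])/d[2]
def two(c1,p1,c2,p2):
    o1,d1=ray(c1,*p1);o2,d2=ray(c2,*p2);d1=d1/np.linalg.norm(d1);d2=d2/np.linalg.norm(d2)
    s=np.linalg.lstsq(np.c_[d1,-d2],o2-o1,rcond=None)[0];a=o1+s[0]*d1;b=o2+s[1]*d2
    return (a+b)/2,np.linalg.norm(a-b)
def proj(c,p):
    q=np.array(c["view"])[:3]@np.r_[p,1];return c["fx"]*q[0]/-q[2]+c["cx"],c["cy"]-c["fy"]*q[1]/-q[2]
def cloud(c,d):
    v,u=np.mgrid[:480,:640];V=np.array(c["view"]);R=V[:3,:3]
    P=np.stack([(u-c["cx"])/c["fx"]*d,-(v-c["cy"])/c["fy"]*d,-d],-1)
    return (P-V[:3,3])@R
E
python3 - <<'E'
from h import *
c={n:calibration(n) for n in("scene","top")}
im={n:cv2.imread(f"pics/{n}0.png") for n in c}
D={n:np.load(f"pics/{n}0.npy") for n in c}
print((D["top"]>0).mean(),(D["scene"]>0).mean())
a=cv2.resize(im["scene"][180:360,390:540],None,fx=3,fy=3);b=cv2.resize(im["top"][160:270,140:360],None,fx=3,fy=3)
e=cv2.resize(im["scene"][225:350,290:370],None,fx=3,fy=3)
H=max(a.shape[0],b.shape[0]);cv2.imwrite("pics/cm.png",np.hstack([a,np.pad(e,((0,a.shape[0]-e.shape[0]),(0,0),(0,0)))]));cv2.imwrite("pics/ct.png",b)
for n in c:
    P=cloud(c[n],D[n]);np.save(f"pics/P{n}.npy",P)
    x0,x1,y0,y1=(290,350,190,240) if n=="top" else (300,350,230,270)
    m=np.zeros((480,640),bool);m[y0:y1,x0:x1]=1
    g=im[n].astype(int);dark=(g.max(2)<110)&(g.max(2)-g.min(2)<25)
    mm=m&dark&(abs(P[...,2]-.14)<.012)
    q=P[mm];print(n,mm.sum(),np.median(q,0) if len(q) else 0,q.min(0),q.max(0))
    # ring circle on z=.14 by casting
    ys,xs=np.nonzero(mm);W=np.array([onz(c[n],x,y,.14)[:2] for x,y in zip(xs,ys)])
    (cx,cy),R=cv2.minEnclosingCircle(W.astype(np.float32));print(cx,cy,R)
E
```

```text
0.9959505208333334 0.9959440104166667
scene 524 [0.64243206 0.01193829 0.13737904] [ 0.60518485 -0.01530878  0.12897064] [0.68843194 0.0359993  0.14113541]
0.6488985419273376 0.011916905641555786 0.04172172769904137
top 409 [0.63815487 0.01207445 0.13957437] [ 0.60278812 -0.0161793   0.13173853] [0.68912297 0.03511694 0.14809207]
0.6456420421600342 0.011095983907580376 0.04382282495498657
```

View pics/cm.png

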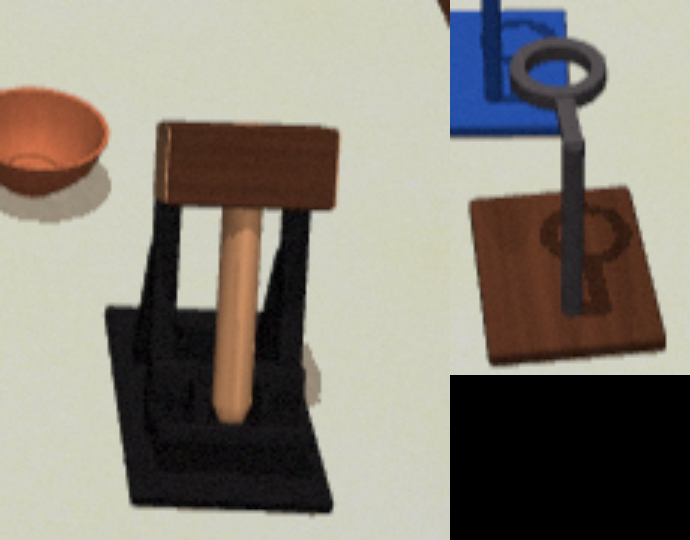

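View pics/ct.png

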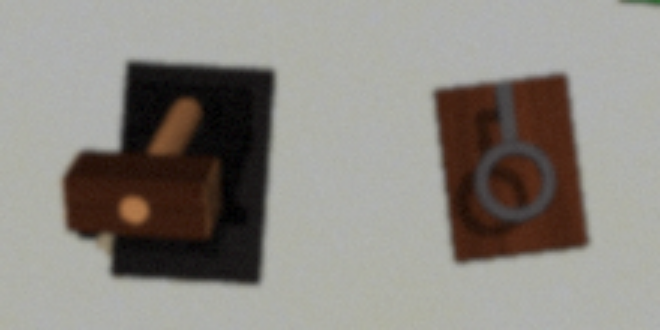

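Run:
```python
from h import *
from scipy.optimize import least_squares
c={n:calibration(n) for n in("scene","top")}
im={n:cv2.imread(f"pics/{n}0.png") for n in c}
for n in c:
    P=np.load(f"pics/P{n}.npy")
    x0,x1,y0,y1=(290,350,190,240) if n=="top" else (300,350,230,270)
    m=np.zeros((480,640),bool);m[y0:y1,x0:x1]=1
    g=im[n].astype(int);dark=(g.max(2)<110)&(g.max(2)-g.min(2)<25)
    mm=m&dark&(abs(P[...,2]-.14)<.012)
    ys,xs=np.nonzero(mm);W=np.array([onz(c[n],x,y,.14)[:2] for x,y in zip(xs,ys)])
    W=W[W[:,0]<.655]
    f=least_squares(lambda p:np.hypot(*(W-p[:2]).T)-p[2],[.635,.012,.0225],loss="soft_l1",f_scale=.003);print(n,"ring",f.x)
    # mallet head
    hsv=cv2.cvtColor(im[n],cv2.COLOR_BGR2HSV)
    x0,x1,y0,y1=(150,225,195,250) if n=="top" else (430,515,210,260)
    q=P[y0:y1,x0:x1].reshape(-1,3);q=q[(q[:,2]>.1)&(q[:,2]<.22)]
    hs=hsv[y0:y1,x0:x1].reshape(-1,3)
    print(n,"head",len(q),q.min(0),q.max(0),q.mean(0))
    np.save(f"pics/head_{n}.npy",q)
    # easel base: black
    m=np.zeros((480,640),bool)
    x0,x1,y0,y1=(160,245,170,265) if n=="top" else (415,515,220,360)
    m[y0:y1,x0:x1]=1
    b=m&(im[n].max(2)<40)&(P[...,2]<.02)
    ys,xs=np.nonzero(b);W=np.array([onz(c[n],x,y,.01)[:2] for x,y in zip(xs,ys)],np.float32)
    print(n,"easel rect",cv2.minAreaRect(W*1000))
    print("prongs etc heights",P[m&(im[n].max(2)<40)].max(0))
# table check
P=np.load("pics/Ptop.npy");print("table z",np.median(P[280:300,260:290].reshape(-1,3),0))
q=np.vstack([np.load(f"pics/head_{n}.npy") for n in c]);
```

```text
scene ring [0.63565043 0.01019347 0.0213691 ]
scene head 2045 [0.59760296 0.20188207 0.10243602] [0.65785053 0.29537629 0.18437097] [0.63982746 0.24596483 0.15786289]
scene easel rect ((663.9022216796875, 245.67868041992188), (109.32730865478516, 161.24505615234375), 85.20914459228516)
prongs etc heights [1.33264318 0.30027326 0.67875012]
top ring [0.62872518 0.00891766 0.02250837]
top head 1503 [0.5920355  0.20136429 0.100172  ] [0.67210355 0.29562158 0.18904488] [0.6240855  0.24507554 0.1682823 ]
top easel rect ((656.128662109375, 245.88449096679688), (104.85511016845703, 153.4935760498047), 85.28353881835938)
prongs etc heights [0.73630015 0.30432398 1.18269834]
table z [0.49308079 0.09348862 0.00052702]
```

Run:
```python
from h import *
yaw=np.radians(-4.8);ca,sa=np.cos(yaw),np.sin(yaw);t=np.radians(32)
ex=np.array([ca,sa,0]);ey=np.array([-sa,ca,0]);ez=np.array([0,0,1.])
# mallet: z axis leans toward robot
mz=np.cos(t)*ez-np.sin(t)*ex; mx=np.cos(t)*ex+np.sin(t)*ez
for n in("scene","top"):
    q=np.load(f"pics/head_{n}.npy")
    for nm,a in(("z",mz),("x",mx),("y",ey)):
        s=q@a;h,e=np.histogram(s,bins=np.arange(s.min(),s.max()+.002,.002));i=np.argsort(h)[-3:]
        print(n,nm,s.min().round(4),s.max().round(4),[(round(e[j]+.001,4),h[j]) for j in i],np.percentile(s,[1,99]).round(4))
C=np.array([.628,.2485,.156]);print("pred: z top",C@mz+.0225,"x front",C@mx+.02,"y",C@ey-.045,C@ey+.045)
V=np.array(calibration("wrist")["view"]);print("wristcam",-V[:3,:3].T@V[:3,3])
V=np.array(calibration("top")["view"]);print("topcam",-V[:3,:3].T@V[:3,3])
# ring top surface from clouds
for n,(x0,x1,y0,y1) in {"top":(290,350,190,240),"scene":(300,350,230,270)}.items():
    P=np.load(f"pics/P{n}.npy")[y0:y1,x0:x1].reshape(-1,3);q=P[(abs(P[:,2]-.14)<.003)&(P[:,0]<.652)]
    (x,y),R=cv2.minEnclosingCircle((q[:,:2]*1000).astype(np.float32));print(n,x,y,R,len(q))
```

```text
scene z -0.2325 -0.1654 [(np.float64(-0.1955), np.int64(79)), (np.float64(-0.1675), np.int64(79)), (np.float64(-0.1695), np.int64(82))] [-0.2298 -0.1662]
scene x 0.5602 0.6178 [(np.float64(0.6152), np.int64(256)), (np.float64(0.6112), np.int64(472)), (np.float64(0.6132), np.int64(741))] [0.5697 0.6162]
scene y 0.2552 0.3479 [(np.float64(0.2942), np.int64(54)), (np.float64(0.2582), np.int64(60)), (np.float64(0.2562), np.int64(117))] [0.2558 0.3457]
top z -0.2589 -0.1593 [(np.float64(-0.1619), np.int64(141)), (np.float64(-0.1659), np.int64(303)), (np.float64(-0.1639), np.int64(361))] [-0.2515 -0.161 ]
top x 0.5604 0.6155 [(np.float64(0.6034), np.int64(70)), (np.float64(0.6114), np.int64(122)), (np.float64(0.6134), np.int64(355))] [0.5641 0.6148]
top y 0.2536 0.3461 [(np.float64(0.2926), np.int64(41)), (np.float64(0.2566), np.int64(55)), (np.float64(0.2546), np.int64(93))] [0.2543 0.3443]
pred: z top -0.1658075444888579 x front 0.6157395322332309 y 0.25517816113619596 0.3451781611361959
wristcam [0.26795573 0.62164738 0.3836865 ]
topcam [0.5091294  0.01359757 1.18269834]
top 629.3935546875 8.654361724853516 26.81755256652832 259
scene 630.8316040039062 10.268773078918457 26.891708374023438 237
```

```bash
cat >> h.py <<'E'
def go(cur,cyaw,tgt,tyaw):
    a=np.radians(cyaw);d=np.array(tgt)-np.array(cur)
    tx=np.array([np.cos(a),np.sin(a)]);ty=np.array([np.sin(a),-np.cos(a)])
    print("trans",np.round([d[:2]@tx,d[:2]@ty,-d[2]],4),"turn",round(float(-np.radians(tyaw-cyaw)),4))
E
python3 - <<'E'
from h import *
P=np.load("pics/Ptop.npy");q=P.reshape(-1,3)
m=(q[:,0]>.15)&(q[:,0]<.85)&(q[:,1]>.3)&(q[:,1]<.7)&(q[:,2]>.06);print(m.sum(),q[m].min(0),q[m].max(0),np.percentile(q[m],99,axis=0))
P=np.load("pics/Ptop.npy")[300:335,315:350].reshape(-1,3);print("blue",P.max(0))
go([.206,.643,.227],-17.81,[.206,.643,.33],-17.81)
go([.206,.643,.227],-17.81,[.6255,.2485,.33],-94.8)
E
```

```text
1489 [0.46050477 0.55384783 0.06000182] [0.54943152 0.66122033 0.12721   ] [0.54132558 0.65730224 0.12478019]
blue [0.5091294  0.01359757 1.18269834]
trans [ 0.     0.    -0.103] turn -0.0
trans [ 0.5201  0.2473 -0.103 ] turn 1.3437
```

>>> {"name": "servo_tool", "arguments": {"grip": [-1, -1, -1, -1, -1, -1, -1, -1, -1, -1], "translation": [[0, 0, -0.04], [0.03, 0.014, -0.08], [0.06, 0.03, -0.103], [0.095, 0.045, -0.103], [0.13, 0.062, -0.103], [0.165, 0.078, -0.103], [0.2, 0.095, -0.103], [0.235, 0.112, -0.103], [0.27, 0.128, -0.103], [0.3, 0.143, -0.103]], "turn": [0.1, 0.2, 0.3, 0.4, 0.5, 0.6, 0.7, 0.8, 0.9, 1.0]}}

```text
time_s: 0.98
tcp_pos: [0.4496, 0.4128, 0.3295]
eef_rot: [180.0, -0.0, -75.4]
contact_force: [0.1, 1.4, 0.1]
gripper_width: 0.0875
```

Run:
```python
from h import *
s=r.get_state();print(s["time_s"],s["tcp_pos"],s["eef_rot"],s["joints"])
go(s["tcp_pos"],s["eef_rot"][2],[.6255,.2485,.33],-94.8)
```

```text
0.9833 [0.44964056 0.41283005 0.32953365] [ 1.79994837e+02 -9.50691337e-03 -7.54039974e+01] [ 6.08712415e+01  1.17915762e+01  1.83721985e+00  2.88298089e-03
 -8.00560830e+01 -4.62757374e+01]
trans [ 0.2033 -0.1288 -0.0005] turn 0.3385
```

>>> {"name": "servo_tool", "arguments": {"grip": [-1, -1, -1, -1, -1, -1, -1, -1, -1, -1], "translation": [[0.03, -0.019, 0], [0.06, -0.038, 0], [0.09, -0.057, 0], [0.12, -0.076, 0], [0.15, -0.095, 0], [0.18, -0.114, 0], [0.203, -0.129, 0], [0.203, -0.129, 0], [0.203, -0.129, 0], [0.203, -0.129, 0]], "turn": [0.06, 0.12, 0.18, 0.24, 0.3, 0.34, 0.34, 0.34, 0.34, 0.34]}}

```text
time_s: 1.82
tcp_pos: [0.625, 0.2516, 0.3291]
eef_rot: [180.0, -0.0, -94.6]
contact_force: [0.0, 0.1, -0.1]
gripper_width: 0.0875
```

Run:
```python
from h import *
s=r.get_state();print(s["time_s"],s["tcp_pos"],s["eef_rot"],s["joints"])
c=calibration("wrist");p,d=capture("wrist");np.save("pics/w1.npy",d);import pickle;pickle.dump(c,open("pics/w1.pkl","wb"))
for P in ([.6255,.2485,.1555],[.63,.0095,.14]):print(proj(c,P))
cv2.imwrite("pics/w1.png",p)
```

```text
1.8167 [0.62502229 0.25164868 0.32906562] [ 1.79956943e+02 -1.74342006e-02 -9.46164026e+01] [ 3.84597938e+01  1.81089213e+01  1.02439110e+01 -1.68284971e-02
 -8.21783479e+01 -4.30739065e+01]
(np.float64(323.03144458511053), np.float64(217.5705897404945))
(np.float64(292.0580580616487), np.float64(-92.06768282416795))
```

View pics/w1.png

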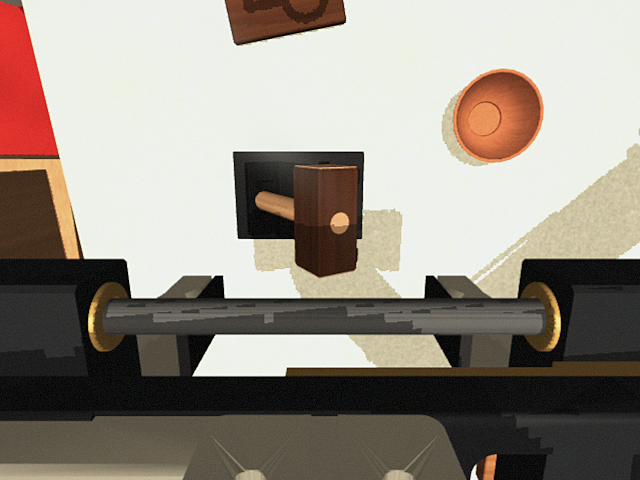

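Run:
```python
from h import *
import pickle
c=pickle.load(open("pics/w1.pkl","rb"));d=np.load("pics/w1.npy");P=cloud(c,d)
im=cv2.imread("pics/w1.png")
q=P[160:278,290:360].reshape(-1,3);q=q[(q[:,2]>.12)&(q[:,2]<.22)]
# long edge direction from top face pixels
for yw in(-4.8,):
    yaw=np.radians(yw);ca,sa=np.cos(yaw),np.sin(yaw);t=np.radians(32)
    ex=np.array([ca,sa,0]);ey=np.array([-sa,ca,0]);ez=np.array([0,0,1.])
    mz=np.cos(t)*ez-np.sin(t)*ex; mx=np.cos(t)*ex+np.sin(t)*ez
    sz=q@mz;sx=q@mx
    tz=np.median(sz[sz>np.percentile(sz,97)-.004]);tx=np.median(sx[sx>np.percentile(sx,97)-.004])
    for nm,m in(("top",abs(sz-tz)<.003),("front",abs(sx-tx)<.003)):
        f=q[m];n=np.linalg.svd(f-f.mean(0),full_matrices=0)[2][2];n*=np.sign(n[2]);print(nm,m.sum(),n,"tilt",np.degrees(np.arccos(n[2])),"az",np.degrees(np.arctan2(n[1],n[0])))
    a=tx-.02;b=tz-.0225;y=np.percentile(q@ey,[1,99]);print(tx,tz,y)
    print("head C",a*mx+b*mz+y.mean()*ey)
print("base",np.median(P[160:235,238:250].reshape(-1,3),0))
# easel profile along ex through center & lip
C=np.array([.6255,.2485,0]);Q=P[140:250,225:370].reshape(-1,3)-C
for off in (0,-.018,.018):
    s=Q[abs(Q@ey-off)<.004];x=s@ex
    print(off,[(k,int(1000*np.median(s[abs(x-k/1000)<.003][:,2])) if (abs(x-k/1000)<.003).sum() else None) for k in range(20,125,6)])
```

```text
top 4317 [-0.51882211  0.0413834   0.85387999] tilt 31.363779838598465 az 175.43950670917374
front 2931 [ 0.83133628 -0.06919435  0.5514455 ] tilt 56.53376323061504 az -4.757914698607475
0.6122716306367817 -0.16474197352314604 [0.25476318 0.34447582]
head C [0.62445993 0.24823664 0.15506595]
base [0.72453409 0.24060588 0.01033615]
0 [(20, 159), (26, 151), (32, 122), (38, 114), (44, 104), (50, 93), (56, 84), (62, 74), (68, 64), (74, 56), (80, 38), (86, 40), (92, 37), (98, 9), (104, 9), (110, 9), (116, 0), (122, 0)]
-0.018 [(20, 159), (26, 151), (32, None), (38, 46), (44, 49), (50, 51), (56, 46), (62, 49), (68, 52), (74, 47), (80, 39), (86, 40), (92, 36), (98, 9), (104, 9), (110, 9), (116, 0), (122, 0)]
0.018 [(20, 160), (26, 151), (32, None), (38, None), (44, 50), (50, 51), (56, 46), (62, 49), (68, 52), (74, 45), (80, 39), (86, 40), (92, 35), (98, 10), (104, 9), (110, 9), (116, 0), (122, 0)]
```

The wrist view agrees with the other two. The head spans columns 295–357 and rows 163–275, the fitted tilt is about 32°, and the centre is near (0.625, 0.248, 0.155). Next I'll centre over it and descend.

Run:
```python
from h import *
s=r.get_state();print(s["tcp_pos"],s["eef_rot"])
go(s["tcp_pos"],s["eef_rot"][2],[.6247,.2485,.136],-94.8)
```

```text
[0.6247444  0.25210181 0.32935378] [ 1.79976687e+02 -5.50412001e-03 -9.45640541e+01]
trans [ 0.0036 -0.0002  0.1934] turn 0.0041
```

>>> {"name": "servo_tool", "arguments": {"grip": [-1, -1, -1, -1, -1, -1, -1, -1, -1, -1], "translation": [[0.0036, 0, 0.02], [0.0036, 0, 0.05], [0.0036, 0, 0.08], [0.0036, 0, 0.11], [0.0036, 0, 0.135], [0.0036, 0, 0.155], [0.0036, 0, 0.175], [0.0036, 0, 0.188], [0.0036, 0, 0.193], [0.0036, 0, 0.193]], "turn": [0.004, 0.004, 0.004, 0.004, 0.004, 0.004, 0.004, 0.004, 0.004, 0.004], "newtons": 10}}

```text
time_s: 2.7
tcp_pos: [0.6237, 0.2487, 0.1355]
eef_rot: [179.9, -0.1, -94.7]
contact_force: [-0.2, -0.6, -0.0]
gripper_width: 0.0878
```

Run:
```python
from h import *
s=r.get_state();print(s["tcp_pos"],s["eef_rot"],s["contact_force"])
p,d=capture("wrist");q,d=capture("scene")
cv2.imwrite("pics/w2.png",np.hstack([cv2.resize(p,(400,300)),cv2.resize(q[130:360,380:560],(235,300))]))
```

```text
[0.62369245 0.24872426 0.1355032 ] [ 1.79903750e+02 -7.30244368e-02 -9.47293599e+01] [-0.24105118 -0.57045192 -0.01372803]
```

View pics/w2.png

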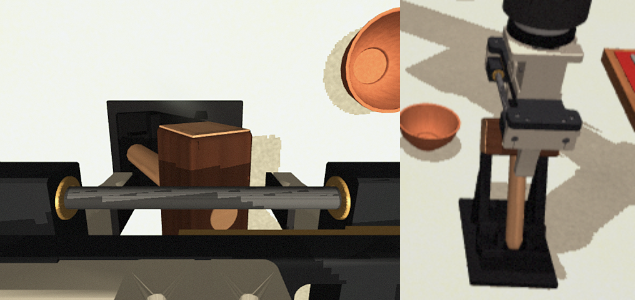

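The fingers straddle the head, with one at the front and one behind it between the prongs, and nothing is touching. Closing lightly.

>>> {"name": "servo_tool", "arguments": {"grip": [-0.3, 0, 0.2, 0.4, 0.6, 0.8, 1, 1, 1, 1], "translation": [[0, 0, 0], [0, 0, 0], [0, 0, 0], [0, 0, 0], [0, 0, 0], [0, 0, 0], [0, 0, 0], [0, 0, 0], [0, 0, 0], [0, 0, 0]], "turn": [0, 0, 0, 0, 0, 0, 0, 0, 0, 0], "newtons": 10}}

```text
time_s: 3.63
tcp_pos: [0.6249, 0.2482, 0.1368]
eef_rot: [-180.0, 0.0, -94.8]
contact_force: [-3.1, 0.3, 4.8]
gripper_width: 0.0566
```

Run:
```python
from h import *
s=r.get_state();print(s["tcp_pos"],s["eef_rot"],s["contact_force"],s["moment"],s["gripper_width"])
```

```text
[0.62488321 0.24817647 0.13683121] [-1.79992988e+02  5.06747198e-03 -9.48064250e+01] [-3.09270345  0.30386119  4.77231215] [ 0.14905982  0.77715412 -0.05777671] 0.05655457418629663
```

>>> {"name": "servo_tool", "arguments": {"grip": [1, 1, 1, 1, 1, 1, 1, 1], "translation": [[0, -0.003, -0.0018], [0, -0.006, -0.0035], [0, -0.009, -0.005], [0, -0.012, -0.0065], [0, -0.015, -0.008], [0, -0.0185, -0.0097], [0, -0.022, -0.011], [0, -0.022, -0.011]], "turn": [0, 0, 0, 0, 0, 0, 0, 0], "newtons": 10}}

```text
time_s: 4.3
tcp_pos: [0.6477, 0.2463, 0.1477]
eef_rot: [-180.0, 0.0, -94.8]
contact_force: [-2.4, 0.1, 3.6]
gripper_width: 0.0522
```

Run:
```python
from h import *
s=r.get_state();print(s["tcp_pos"],s["eef_rot"],s["contact_force"],s["moment"],s["gripper_width"])
p,d=capture("wrist");q,d=capture("scene")
cv2.imwrite("pics/w3.png",np.hstack([cv2.resize(p,(400,300)),cv2.resize(q[130:360,380:560],(235,300))]))
```

```text
[0.64774043 0.24627167 0.14772399] [-1.79960546e+02  8.74190313e-03 -9.48226581e+01] [-2.41178193  0.07361227  3.56488264] [ 0.1658624   0.93116887 -0.01239416] 0.052226305294730276
```

View pics/w3.png

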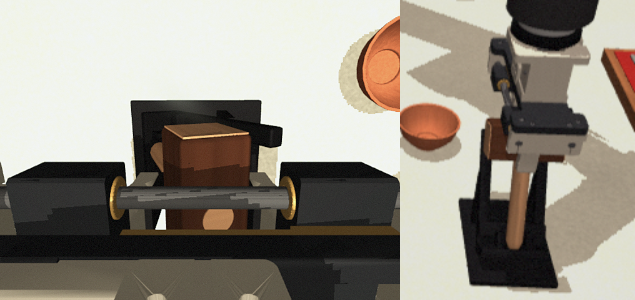

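The pivot works: the opening fell from 56.6 to 52.2 mm, so the tilt is about 21° and the foot is held by the toe block. I'll continue the arc.

>>> {"name": "servo_tool", "arguments": {"grip": [1, 1, 1, 1, 1, 1, 1, 1, 1, 1], "translation": [[0, -0.004, -0.0017], [0, -0.008, -0.0031], [0, -0.012, -0.0045], [0, -0.016, -0.0056], [0, -0.02, -0.0066], [0, -0.024, -0.0075], [0, -0.028, -0.0083], [0, -0.032, -0.009], [0, -0.036, -0.0095], [0, -0.036, -0.0095]], "turn": [0, 0, 0, 0, 0, 0, 0, 0, 0, 0], "newtons": 10}}

```text
time_s: 5.23
tcp_pos: [0.6838, 0.2431, 0.157]
eef_rot: [-180.0, 0.0, -94.8]
contact_force: [1.8, -0.1, 1.0]
gripper_width: 0.0421
```

Run:
```python
from h import *
s=r.get_state();print(s["tcp_pos"],s["eef_rot"],s["contact_force"],s["moment"],s["gripper_width"])
p,d=capture("wrist");q,d=capture("scene")
cv2.imwrite("pics/w4.png",np.hstack([cv2.resize(p,(400,300)),cv2.resize(q[130:360,380:560],(235,300))]))
```

```text
[0.68384483 0.24312815 0.15697463] [-1.79952457e+02  3.11167719e-03 -9.48284516e+01] [ 1.75310427 -0.13351716  1.02684585] [-0.03782984 -0.96232743 -0.00202292] 0.04207919112026329
```

View pics/w4.png

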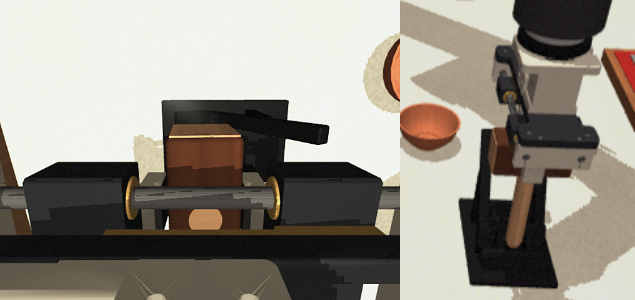

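Opening is 42 mm, so it is nearly flush. I'll lift it and then squeeze harder to bring the faces flush.

>>> {"name": "servo_tool", "arguments": {"grip": [1, 1, 1, 1, 1, 1, 1, 1, 1, 1], "translation": [[0, -0.003, -0.003], [0, -0.003, -0.01], [0, -0.003, -0.02], [0, -0.003, -0.032], [0, -0.003, -0.045], [0, -0.003, -0.06], [0, -0.003, -0.075], [0, -0.003, -0.085], [0, -0.003, -0.09], [0, -0.003, -0.09]], "turn": [0, 0, 0, 0, 0, 0, 0, 0, 0, 0], "newtons": 20}}

```text
time_s: 6.17
tcp_pos: [0.686, 0.2433, 0.2491]
eef_rot: [-179.9, 0.1, -94.8]
contact_force: [-0.4, -0.0, -1.5]
gripper_width: 0.0395
```

>>> {"name": "servo_tool", "arguments": {"grip": [1, 1, 1, 1, 1, 1, 1, 1, 1, 1], "translation": [[0, 0, -0.02], [0, 0, -0.045], [0, 0, -0.07], [0, 0, -0.09], [0, 0, -0.1], [0, 0, -0.105], [0, 0, -0.105], [0, 0, -0.105], [0, 0, -0.105], [0, 0, -0.105]], "turn": [0, 0, 0, 0, 0, 0, 0, 0, 0, 0], "newtons": 25}}

```text
time_s: 7.0
tcp_pos: [0.6853, 0.2429, 0.3503]
eef_rot: [179.9, -0.1, -94.8]
contact_force: [0.1, 0.5, -1.6]
gripper_width: 0.0396
```

Run:
```python
from h import *
s=r.get_state();print(s["tcp_pos"],s["eef_rot"],s["contact_force"],s["moment"],s["gripper_width"])
p,d=capture("wrist");q,d=capture("scene")
cv2.imwrite("pics/w5.png",np.hstack([cv2.resize(p,(400,300)),cv2.resize(q[80:310,380:560],(235,300))]))
```

```text
[0.68529243 0.2429236  0.35031538] [ 1.79877218e+02 -7.60139404e-02 -9.48135884e+01] [ 0.08524144  0.49556217 -1.57767511] [ 0.05493043 -0.02624969  0.08801554] 0.039600302648187306
```

View pics/w5.png

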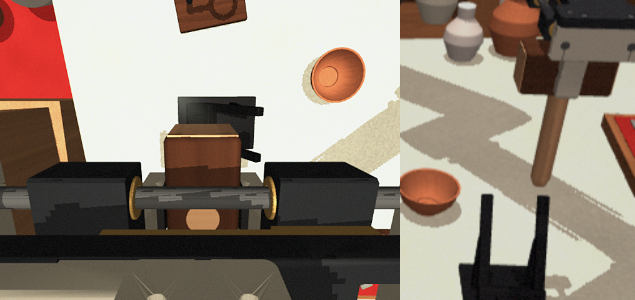

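```bash
cat > meas.py <<'E'
from h import *
s=r.get_state();T=s["tcp_pos"];yaw=s["eef_rot"][2]
c=calibration("scene");p,d=capture("scene");P=cloud(c,d)
hsv=cv2.cvtColor(p,cv2.COLOR_BGR2HSV)
m=(np.hypot(P[...,0]-T[0],P[...,1]-T[1])<.06)&(P[...,2]<T[2]-.008)&(P[...,2]>T[2]-.14)
m=cv2.erode(m.astype(np.uint8),np.ones((3,3)))>0
q=P[m]
tx=np.array([np.cos(np.radians(yaw)),np.sin(np.radians(yaw)),0]);ty=np.array([tx[1],-tx[0],0])
zz=[];cc=[]
for z in np.arange(T[2]-.125,T[2]-.02,.008):
    b=q[abs(q[:,2]-z)<.004]
    if len(b)>8: zz.append(z);cc.append([np.median(b[:,0]),(np.percentile(b[:,1],2)+np.percentile(b[:,1],98))/2,np.percentile(b[:,1],98)-np.percentile(b[:,1],2)])
zz=np.array(zz);cc=np.array(cc)
fx=np.polyfit(zz,cc[:,0],1);fy=np.polyfit(zz,cc[:,1],1)
print("widths",cc[:,2].round(3),"slope dx/dz,dy/dz deg",np.degrees(np.arctan([fx[0],fy[0]])))
S=np.array([np.polyval(fx,T[2])-.0095,np.polyval(fy,T[2]),T[2]])
print("axis at TCP height (front surface -~9.5mm)",S,"TCP",T,"foot z range",P[(np.hypot(P[...,0]-T[0],P[...,1]-T[1])<.05)&(P[...,2]>.06)&(P[...,2]<T[2])][:,2].min())
o=S-T;print("offset in tool x,y",o@tx,o@ty)
cv2.imwrite("pics/m.png",np.where(m[...,None],p,p//3)[60:330,300:600])
E
python3 meas.py
```

```text
widths [0.011 0.016 0.016 0.016 0.016 0.016 0.016 0.016 0.015 0.017 0.016 0.016
 0.017] slope dx/dz,dy/dz deg [0.02148889 0.41697868]
axis at TCP height (front surface -~9.5mm) [0.68717194 0.24338157 0.35097079] TCP [0.68547469 0.2429356  0.35097079] foot z range 0.0600639246096807
offset in tool x,y -0.0005867986240123655 -0.001653853028299997
```

View pics/m.png

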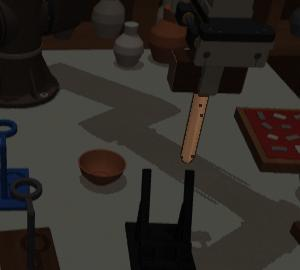

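Run:
```python
from h import *
s=r.get_state();go(s["tcp_pos"],s["eef_rot"][2],[.629,.085,.35],-94.8)
```

```text
trans [0.1621 0.0431 0.0013] turn -0.0002
```

>>> {"name": "servo_tool", "arguments": {"grip": [1, 1, 1, 1, 1, 1, 1, 1, 1, 1], "translation": [[0.01, 0.003, 0], [0.03, 0.008, 0], [0.055, 0.015, 0], [0.08, 0.022, 0], [0.105, 0.029, 0], [0.13, 0.035, 0], [0.15, 0.04, 0], [0.16, 0.043, 0], [0.162, 0.043, 0], [0.162, 0.043, 0]], "turn": [0, 0, 0, 0, 0, 0, 0, 0, 0, 0], "newtons": 25}}

```text
time_s: 7.98
tcp_pos: [0.6292, 0.0845, 0.3525]
eef_rot: [-180.0, 0.0, -94.9]
contact_force: [0.1, 0.4, -2.3]
gripper_width: 0.04
```

Run:
```python
from h import *
s=r.get_state();print(s["tcp_pos"],s["eef_rot"][2])
c=calibration("wrist");p,d=capture("wrist");P=cloud(c,d);np.save("pics/P6.npy",P);import pickle;pickle.dump(c,open("pics/w6.pkl","wb"))
print(proj(c,[.63,.0095,.14]))
cv2.imwrite("pics/w6.png",p)
```

```text
[0.62921082 0.08450772 0.35247729] -94.87053625124801
(np.float64(316.52920427472554), np.float64(133.73317717687337))
```

View pics/w6.png

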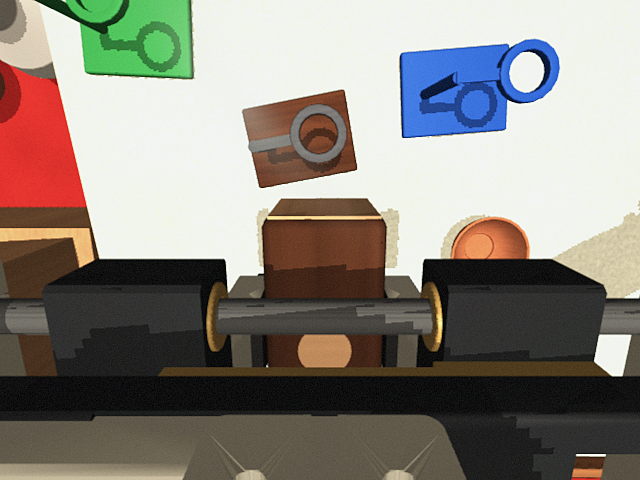

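```bash
python3 - <<'E'
from h import *
import pickle
c=pickle.load(open("pics/w6.pkl","rb"));P=np.load("pics/P6.npy");p=cv2.imread("pics/w6.png")
sub=P[95:170,285:352];q=sub.reshape(-1,3);q=q[abs(q[:,2]-.14)<.004]
print("top z",np.median(q[:,2]))
g=p.astype(int);m=np.zeros((480,640),np.uint8);m[95:170,285:352]=1
gray=(g.max(2)-g.min(2)<25)&(g.max(2)<150)&(g.max(2)>40)
m=m&(gray&(P[...,2]>.125)&(P[...,2]<.15)).astype(np.uint8)
cs,h=cv2.findContours(m,cv2.RETR_CCOMP,cv2.CHAIN_APPROX_NONE)
for k,cc in enumerate(cs):
    if len(cc)>60:
        W=np.array([onz(c,u,v,.14)[:2] for u,v in cc[:,0]],np.float32)*1000
        print("outer" if h[0][k][3]<0 else "hole",len(cc),cv2.minEnclosingCircle(W),cv2.fitEllipse(W))
b=P[30:110,490:560].reshape(-1,3);b=b[b[:,2]>.1];print("blue",b.min(0),b.max(0),np.median(b,0))
s=r.get_state();go(s["tcp_pos"],s["eef_rot"][2],[.630,.0095,.35],-94.8)
E
python3 meas.py
```

```text
top z 0.13940371012803388
outer 174 ((631.6450805664062, 10.173739433288574), 29.50091552734375) ((629.6361694335938, 9.554813385009766), (50.88260269165039, 55.08014678955078), 101.57719421386719)
hole 115 ((628.3817749023438, 9.308427810668945), 18.78380584716797) ((628.5681762695312, 9.481115341186523), (36.0304069519043, 36.39344024658203), 7.159576416015625)
blue [ 0.40868952 -0.0555338   0.12690949] [0.62324512 0.01872467 0.51027821] [ 0.43756395 -0.02925675  0.13892922]
trans [ 0.0754 -0.007   0.0021] turn -0.0006
widths [0.011 0.018 0.017 0.016 0.018 0.018 0.017 0.018 0.017 0.017 0.017 0.016
 0.018] slope dx/dz,dy/dz deg [-0.14509523  0.19448326]
axis at TCP height (front surface -~9.5mm) [0.63111183 0.08714283 0.3521336 ] TCP [0.62938539 0.08522175 0.3521336 ] foot z range 0.13170172411223044
offset in tool x,y -0.002059796149785612 -0.0015583243386349073
```

>>> {"name": "servo_tool", "arguments": {"grip": [1, 1, 1, 1, 1, 1, 1, 1, 1, 1], "translation": [[0.01, 0, 0], [0.025, -0.001, 0], [0.045, -0.003, 0.01], [0.06, -0.004, 0.025], [0.07, -0.005, 0.04], [0.075, -0.005, 0.05], [0.077, -0.005, 0.06], [0.077, -0.005, 0.068], [0.077, -0.005, 0.068], [0.077, -0.005, 0.068]], "turn": [0, 0, 0, 0, 0, 0, 0, 0, 0, 0], "newtons": 25}}

```text
time_s: 8.92
tcp_pos: [0.6278, 0.0085, 0.284]
eef_rot: [180.0, -0.0, -94.8]
contact_force: [-1.0, 0.6, -2.3]
gripper_width: 0.0399
```

```bash
python3 meas.py
python3 - <<'E'
from h import *
s=r.get_state();print(s["tcp_pos"],s["eef_rot"][2],s["contact_force"])
q,d=capture("scene");t,d=capture("top")
cv2.imwrite("pics/w7.png",np.hstack([cv2.resize(q[120:360,230:430],(400,480)),cv2.resize(t[150:290,250:366],(398,480))]))
E
```

```text
widths [0.012 0.016 0.017 0.017 0.017 0.017 0.017 0.018 0.018 0.018 0.018 0.017
 0.018] slope dx/dz,dy/dz deg [-0.10908726  0.45184756]
axis at TCP height (front surface -~9.5mm) [0.62944791 0.01115357 0.28395323] TCP [0.62784909 0.00847252 0.28395323] foot z range 0.12596859518800232
offset in tool x,y -0.002804810009478873 -0.0013701498882915373
[0.62814656 0.00856036 0.28457941] -94.7670383421497 [-0.07955422  0.48644764 -2.13851004]
```

View pics/w7.png

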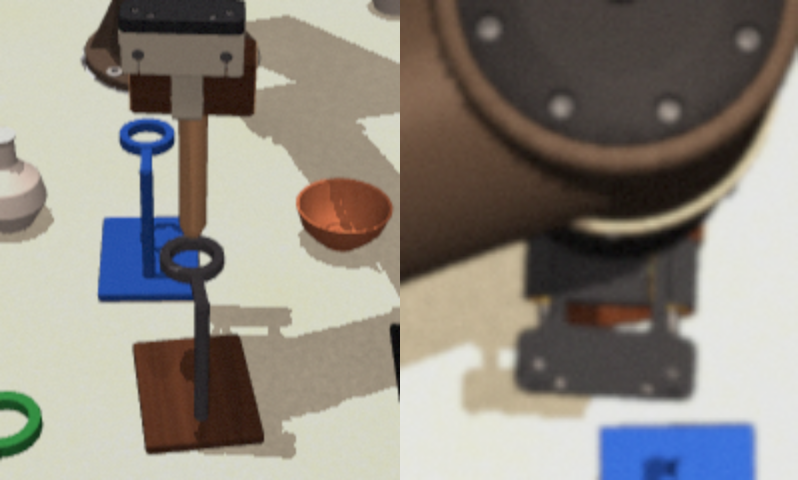

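The handle foot (193,235 in the crop) is directly above the ring centre (192,258). Scene offsets are within 2 mm, so I'll descend.

>>> {"name": "servo_tool", "arguments": {"grip": [1, 1, 1, 1, 1, 1, 1, 1, 1, 1], "translation": [[0, 0, 0.01], [0, 0, 0.02], [0, 0, 0.03], [0, 0, 0.045], [0, 0, 0.06], [0, 0, 0.075], [0, 0, 0.09], [0, 0, 0.105], [0, 0, 0.115], [0, 0, 0.115]], "turn": [0, 0, 0, 0, 0, 0, 0, 0, 0, 0], "newtons": 25}}

```text
time_s: 9.9
tcp_pos: [0.626, 0.0078, 0.1657]
eef_rot: [179.7, -0.1, -94.8]
contact_force: [-1.0, 0.4, -2.7]
gripper_width: 0.0398
```

Run:
```python
from h import *
s=r.get_state();print(s["tcp_pos"],s["eef_rot"],s["contact_force"],s["moment"])
q,d=capture("scene")
cv2.imwrite("pics/w8.png",cv2.resize(q[170:350,270:390],(400,600)))
```

```text
[0.62595024 0.0077567  0.1656854 ] [ 1.79717252e+02 -7.47907019e-02 -9.48348069e+01] [-0.95866206  0.38378553 -2.72505356] [0.08705168 0.08172054 0.0112678 ]
```

View pics/w8.png

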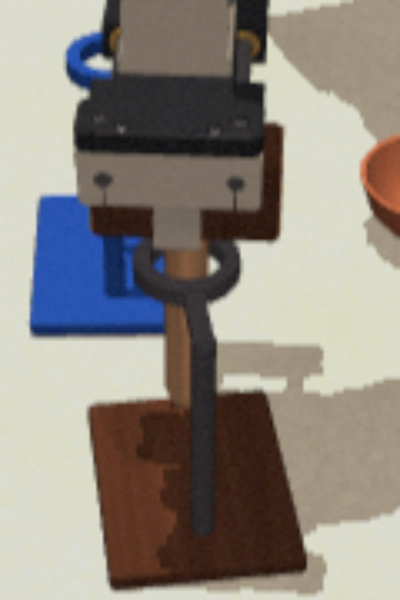

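The handle is inside the ring and runs free. Lowering slowly until the head seats.

>>> {"name": "servo_tool", "arguments": {"grip": [1, 1, 1, 1, 1, 1, 1, 1], "translation": [[0, 0, 0.004], [0, 0, 0.008], [0, 0, 0.011], [0, 0, 0.014], [0, 0, 0.016], [0, 0, 0.018], [0, 0, 0.018], [0, 0, 0.018]], "turn": [0, 0, 0, 0, 0, 0, 0, 0], "newtons": 20}}

```text
time_s: 10.62
tcp_pos: [0.6278, 0.0081, 0.1511]
eef_rot: [180.0, -0.0, -94.8]
contact_force: [-0.4, 0.4, -2.0]
gripper_width: 0.0399
```

>>> {"name": "servo_tool", "arguments": {"grip": [1, 1, 1, 1, 1], "translation": [[0, 0, 0.001], [0, 0, 0.002], [0, 0, 0.003], [0, 0, 0.003], [0, 0, 0.003]], "turn": [0, 0, 0, 0, 0], "newtons": 15}}

```text
time_s: 11.03
tcp_pos: [0.6277, 0.008, 0.148]
eef_rot: [180.0, -0.0, -94.8]
contact_force: [-0.8, -0.1, -2.0]
gripper_width: 0.0397
```

>>> {"name": "servo_tool", "arguments": {"grip": [1, 1, 1, 1, 1], "translation": [[0, 0, 0.001], [0, 0, 0.002], [0, 0, 0.003], [0, 0, 0.003], [0, 0, 0.003]], "turn": [0, 0, 0, 0, 0], "newtons": 15}}

```text
time_s: 11.45
tcp_pos: [0.6277, 0.008, 0.145]
eef_rot: [180.0, -0.0, -94.8]
contact_force: [-0.5, -0.1, -2.4]
gripper_width: 0.04
```

>>> {"name": "servo_tool", "arguments": {"grip": [1, 1, 1, 1, 1], "translation": [[0, 0, 0.001], [0, 0, 0.0015], [0, 0, 0.002], [0, 0, 0.002], [0, 0, 0.002]], "turn": [0, 0, 0, 0, 0], "newtons": 15}}

```text
time_s: 11.87
tcp_pos: [0.628, 0.008, 0.1439]
eef_rot: [-180.0, 0.0, -94.8]
contact_force: [-2.3, 0.5, 5.0]
gripper_width: 0.0399
```

The head is seated: vertical force went from −2.4 to +5 N at TCP z 0.144. I'll ease the grip, then open.

>>> {"name": "servo_tool", "arguments": {"grip": [1, 1, 0.1, 0.05, 0, -0.1, -0.3, -0.6, -1, -1], "translation": [[0, 0, 0], [0, 0, 0], [0, 0, 0], [0, 0, 0], [0, 0, 0], [0, 0, 0], [0, 0, 0], [0, 0, 0], [0, 0, 0], [0, 0, 0]], "turn": [0, 0, 0, 0, 0, 0, 0, 0, 0, 0], "newtons": 3}}

```text
time_s: 12.7
tcp_pos: [0.6277, 0.0081, 0.1429]
eef_rot: [180.0, -0.0, -94.8]
contact_force: [-1.1, -0.8, -0.2]
gripper_width: 0.0692
```

Run:
```python
from h import *
s=r.get_state();print(s["tcp_pos"],s["gripper_width"],s["contact_force"],s["moment"])
q,d=capture("scene");p,d=capture("wrist")
cv2.imwrite("pics/w9.png",np.hstack([cv2.resize(q[170:350,270:390],(320,480)),cv2.resize(p,(480,360))[:, :] if 0 else cv2.resize(p,(480,480))]))
```

```text
[0.62774906 0.00806246 0.14293946] 0.06922902013416474 [-1.10200805 -0.76708602 -0.21709862] [ 0.09359251 -0.03154446  0.00892318]
```

View pics/w9.png

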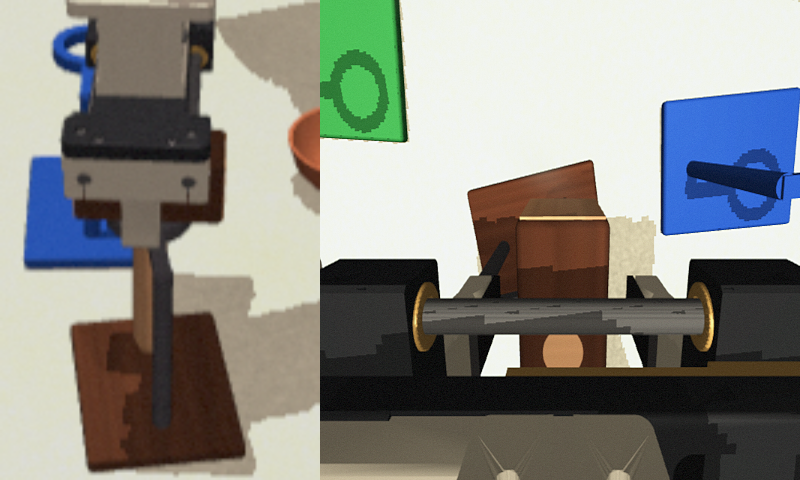

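Released, and the head sits level. Now I'll finish opening and retreat straight up.

>>> {"name": "servo_tool", "arguments": {"grip": [-1, -1, -1, -1, -1, -1, -1, -1, -1, -1], "translation": [[0, 0, 0], [0, 0, 0], [0, 0, -0.005], [0, 0, -0.02], [0, 0, -0.04], [0, 0, -0.07], [0, 0, -0.1], [0, 0, -0.13], [0, 0, -0.15], [0, 0, -0.15]], "turn": [0, 0, 0, 0, 0, 0, 0, 0, 0, 0]}}

```text
time_s: 13.63
tcp_pos: [0.6298, 0.008, 0.2993]
eef_rot: [-179.5, 0.1, -94.8]
contact_force: [1.0, 0.1, 0.8]
gripper_width: 0.0875
```

>>> {"name": "servo_tool", "arguments": {"grip": [-1, -1, -1, -1, -1, -1, -1, -1, -1], "translation": [[-0.01, 0, -0.02], [-0.03, 0, -0.03], [-0.06, 0, -0.03], [-0.09, 0, -0.03], [-0.12, 0, -0.03], [-0.14, 0, -0.03], [-0.15, 0, -0.03], [-0.15, 0, -0.03], [-0.15, 0, -0.03]], "turn": [0, 0, 0, 0, 0, 0, 0, 0, 0]}}

```text
time_s: 14.38
tcp_pos: [0.6402, 0.1577, 0.3228]
eef_rot: [180.0, -0.0, -94.8]
contact_force: [-1.1, -0.7, -0.1]
gripper_width: 0.0874
```

Run:
```python
from h import *
s=r.get_state();print(s["time_s"],s["tcp_pos"],s["contact_force"])
q,d=capture("scene");P=cloud(calibration("scene"),d)
m=(np.hypot(P[...,0]-.63,P[...,1]-.01)<.05)&(P[...,2]>.175)&(P[...,2]<.2)
f=P[m];n=np.linalg.svd(f-f.mean(0),full_matrices=0)[2][2];print("head top",m.sum(),np.median(f[:,2]),"tilt",np.degrees(np.arccos(abs(n[2]))),(f.min(0)+f.max(0))/2)
cv2.imwrite("pics/w10.png",q)
```

```text
14.3833 [0.64017359 0.15770086 0.32279406] [-1.09555041 -0.67588274 -0.13133467]
head top 1025 0.18325452054702615 tilt 5.818930017156533 [0.63093674 0.01080045 0.18058891]
```

View pics/w10.png

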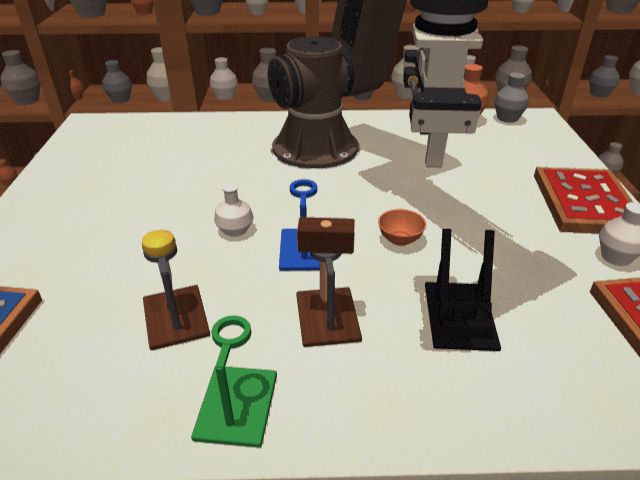

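The scene image shows the mallet hanging in stand_a with its head at (326,236), and the awl, bowl and vase where they were. My tilt fit included front-face points, so I'll redo it on the top face only. I'll also compare the loose objects with the first picture.

Run:
```python
from h import *
for n in("scene","top"):
    q,d=capture(n);P=cloud(calibration(n),d)
    m=(np.hypot(P[...,0]-.63,P[...,1]-.01)<.055)&(P[...,2]>.17)&(P[...,2]<.2)
    f=P[m]
    for _ in range(12):
        A=np.c_[f[:,:2],np.ones(len(f))];k=np.linalg.lstsq(A,f[:,2],rcond=None)[0];e=abs(A@k-f[:,2]);f=f[e<max(.0015,1.8*np.median(e))] if _<11 else f
    print(n,len(f),"z",np.median(f[:,2]),"tilt",np.degrees(np.arctan(np.hypot(*k[:2]))),f.min(0),f.max(0))
    if n=="scene":
        a=cv2.imread("pics/scene0.png")
        df=cv2.absdiff(a,q).max(2)
        for nm,(x0,x1,y0,y1) in {"awl":(130,190,220,300),"vase":(205,260,180,240),"bowl":(370,432,205,248)}.items(): print(nm,df[y0:y1,x0:x1].mean())
```

```text
scene 586 z 0.18324666392884267 tilt 2.843515291571133 [ 0.61098343 -0.03509337  0.18061288] [0.65363    0.05664404 0.18508719]
awl 8.057916666666667
vase 8.232121212121212
bowl 11.139909977494373
top 579 z 0.1852774380583847 tilt 0.8025136639988613 [ 0.60729041 -0.03587716  0.18360215] [0.6510738  0.05503194 0.18698772]
```

Run:
```python
from plant import order,r
print(r.get_state()["time_s"],order.close_job())
```

```text
the job is handed in; nothing more can be done
14.5333 None
```

The wooden mallet now hangs in the empty ring stand, handle down through the ring, with its head resting on the ring. I handed the job in at 14.5 s.

I gripped the tilted head lightly across its 40 mm way and swung it upright with its foot held by the easel's toe block. I then lifted it clear, lowered it through the ring until the head seated, released it and backed away.

**Last checks:**
- **Height:** the top camera puts the head's top at 185 mm; a seated head should be at 185 mm. The scene camera reads 183 mm.
- **Level:** the top camera gives a tilt of 0.8°. The scene camera disagrees: 2.8° on the top-face points, and 5.8° in a first fit that included front-face points. I trusted the top camera.
- **Position:** the head is centred within about 2 mm of the ring centre.
- **Awl, bowl and vase:** in the last scene picture they appear where they were at the start. The image differences there were small, and I took them for noise and shadow.
- **Forces:** after release the arm touched nothing. The readings I saw between moves stayed around 5 N.

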